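# Make up the blade-change kit and the test-cut kit for the saw

### The job

Make up the two kits for the saw on their plywood boards. Blade-change board (the one with the thick dowel): put the arbor flange over the dowel, hub up and flat on the board, then the arbor nut over the dowel on top of it, and lay the locking pin centred in the channel between the four pegs. Test-cut board (the one with the square recess): set the veneered test piece fully down in the recess, pale veneered face up as it lies now, and lay the blue marker centred in the channel between its pegs; leave the red marker where it is, as it belongs to neither kit.

Things in the scene. Friction and masses are not known exactly. Their poses are not given: they have to be found in the camera images.
- board_blade: Blade-change board. Fixed plywood board 220 (x) x 140 (y) x 15 mm, origin: centre of underside. At x=+50, y=0 an upright dowel, 20 mm thick, tapered tip at z=62, round it a grey painted disc. At x=-77 and -43, y=-35 and +35, four 8 mm pegs, tops at z=29, with a 26 mm channel along y between them, centred at x=-60, y=0, floor z=15 (grey stripe). The pin lies there either way round.
- board_test: Test-cut board. Fixed plywood board 220 (x) x 140 (y) x 15 mm, origin: centre of underside. At x=+50, y=0 the centre of a square recess 74 x 74 mm, 7 mm deep (grey floor at z=8), sides along x and y. At x=-77 and -43, y=-35 and +35, four 8 mm pegs, tops at z=29, with a 26 mm channel along y between them, centred at x=-60, y=0, floor z=15 (grey stripe). The marker lies there either way round.
- arbor_flange: Bright steel saw arbor flange, lying flat: disc 62 mm in diameter and 8 mm thick, with a hub 44 mm in diameter on top, 20 mm high in all, bore 30 mm right through. Origin at the centre of the underside, z up through the hub.
- arbor_nut: Dark steel hexagon arbor nut, lying flat: 42 mm across flats, 20 mm high, smooth bore 28 mm right through. Origin at the centre of the underside, z up; its x axis is square to a pair of flats (and so every 60 degrees).
- locking_pin: Arbor locking pin, lying flat: bright steel rod 12 mm in diameter and 110 mm long with a red T-grip 50 mm wide and 12 mm thick across one end. Origin at mid-length of the rod, on its underside; y runs along the rod toward the T-grip (the rod spans y = -55 to +55 mm, the T-grip is at +55), z up.
- test_piece: Test-cut block of layered brown plywood with a pale, smooth veneered top, 60 x 60 x 40 mm high. Origin at the centre of the underside, x and y square to its sides, z up.
- marker_blue: Blue felt marker with black cap, 130 mm long, barrel 12 mm wide and 12 mm high (clip to 14 mm). Origin at mid-length on the underside; y along the barrel, z up.
- marker_red: Red felt marker with black cap, same size and axes as the blue one. It belongs to neither kit: leave it.
There are look-alikes about, which are no part of the job. Leave any yellow look-alike of the arbor_nut alone.

How it is judged:
At the end, for the whole second after the job is handed in: On one board: flange flat on the board, nut on it, both within 7 mm of the dowel axis; locking pin between the pegs. On the other: test piece down in the recess within 9 mm; blue marker between the pegs. Long parts within 9 mm across, 15 mm along, 0.25 rad. Heights within 4 mm, all at rest (x of arbor_flange in the frame of board_blade between 0.043 and 0.057 m and y of arbor_flange in the frame of board_blade between -0.007 and 0.007 m and z of arbor_flange in the frame of board_blade between 0.012 and 0.018 m and angle between each of arbor_flange, arbor_nut, test_piece's own z axis and vertical below 0.12 rad and x of arbor_nut in the frame of board_blade between 0.043 and 0.057 m and y of arbor_nut in the frame of board_blade between -0.007 and 0.007 m and z of arbor_nut in the frame of board_blade between 0.032 and 0.038 m and x of locking_pin in the frame of board_blade between -0.069 and -0.051 m and y of locking_pin in the frame of board_blade between -0.015 and 0.015 m and z of locking_pin in the frame of board_blade between 0.011 and 0.019 m and angle between the y axis of locking_pin and the y axis of board_blade, either way round below 0.25 rad and x of test_piece in the frame of board_test between 0.041 and 0.059 m and y of test_piece in the frame of board_test between -0.009 and 0.009 m and z of test_piece in the frame of board_test between 0.005 and 0.011 m and x of marker_blue in the frame of board_test between -0.069 and -0.051 m and y of marker_blue in the frame of board_test between -0.015 and 0.015 m and z of marker_blue in the frame of board_test between 0.011 and 0.019 m and angle between the y axis of marker_blue and the y axis of board_test, either way round below 0.25 rad and linear speed of each of arbor_flange, arbor_nut, locking_pin, test_piece, marker_blue below 0.02 m/s); the robot touches nothing.
It fails at once if the red marker is moved more than 20 mm (distance of marker_red from where it was at the start of the episode above 0.02 m).
It also fails if it takes over 115 s, if anything falls off the work surface, if the arm or the gripper's body presses on something with over 40 N, if the wrist force passes 120 N, or if a joint passes its speed limit or range.

### The arm

A 6-joint arm with a two-finger parallel gripper is mounted at the origin on the work surface; the furniture and walls round the work are solid. World frame = base frame: x ahead of the robot, y to its left, z up, the work surface at z = 0. Lengths are in m, angles in rad, forces in N, time in s.
With the tool pointing down it reaches from about 0.425 to 0.95 m from the base axis. Payload 3.5 kg.
Tool frame: the origin (TCP) lies at the very end of the fingers, on their centre line; the grasp point (between the pads) lies 19 mm behind it; z points along the fingers, x is the direction in which the jaws open and shut, and the axes are right-handed (so a half turn about z gives the same grasp; the last joint's range is limited). The gripper opens to 85 mm and grips with 20 to 120 N. Pads are 22 mm wide; open, the fingers measure 114 mm over their backs; the gripper's body (76 mm by 85 mm) begins 54 mm behind the grasp point. The pads swing forward as they close: fully open they stand 13 mm farther back than shut.
Start: joints at [1.182, 0.286, 1.577, -0, 1.279, -0.15], TCP at [0.16, 0.656, 0.231] pointing down, gripper open.
Joint ranges: [-2.77, 2.77], [-0.9, 2.22], [0.21, 2.48], [-1.53, 4.67], [0.24, 2.81], [-2.84, 2.84]. Speed limits (rad/s): [2.79, 2.79, 3.14, 3.14, 3.14, 3.14].

### API

Orientations are given as a unit quaternion [x, y, z, w].
In Python, from plant import ctrl, imaging gives the robot as it stands.
- The arm moves only by the tool arm_command, never from a script. Its argument "commands" is a list that holds one entry, the list of rows, each a list of 6 numbers: the shift along the tool's x, y, z in cm, then the turn, a rotation vector about the tool's x, y, z in degrees. A call has 1 to 10 rows; each row shifts and turns the commanded pose from where the row before left it, along the tool's axes as they then stand; what a row does not reach is not made up. A row lasts 1/12 s, in which the tool goes at most 41.7 mm and 7.16 degrees, less where a joint would pass 70% of its speed; a pose out of reach is approached as far as the arm can. A call with a gripper value outside its range is refused whole. "hand" is the opening, from 0 (shut) to 1 (fully open), set as the call begins (left out, the last holds). The fingers move at their own pace and stop on an object; "squeeze" is the grip in N (left out, the last holds). Time passes only in rows, so rows that do not move let the fingers close. It gives the time, the measured TCP pose, the force and the opening at its end, in the units of the state.
- ctrl.get_state(): the state, without advancing time (a new reading comes with each control period).
- imaging.read_camera(name): name is "scene" or "top" or "wrist"; returns the picture (420x560x3 uint8, red, green, blue); there is no depth.
- imaging.camera_params(name): a dict with "intrinsics" (3x3 intrinsics, pixels), "k1" (the pictures are not rectified: a ray, as slopes to the right and down, at radius r is drawn at 1 + k1 r^2 times it, then the intrinsics apply), "pose" (4x4, takes a point from camera to world coordinates); the wrist camera has in their place "hand_eye" (4x4, takes a point from camera to tool coordinates, whose origin is the TCP and whose axes are the tool frame's). Camera axes: x right, y down, z forward; pixel columns grow to the right and rows downward; lengths in m; the calibration is good to about 2 mm. A picture is of the moment at which its call begins: read the wrist's pose just before it. camera_params takes no time and is no camera call.
- ctrl.sign_off(): hands the job in, once; it reports no verdict.
The state is a dict: "time": time; "qpos": joint angles; "dq": joint speeds; "joint_efforts": joint torques, N m; "eef_pos": TCP position; "tcp_rot": TCP orientation; "contact_force": force on the tool from outside, world axes, zero at the start; "wrist_torque": the same for the moment, N m; "opening": opening from 0.0 (shut) to 1.0 (fully open).
Only numpy, scipy, OpenCV 4.12 (cv2) and the standard library are available. Lean on these libraries where they do the work, as an engineer would, in place of code of your own. Each camera call takes 0.05 s, during which the arm holds its last target. There are 200 camera calls.

## Working session

There is one attempt and no reset: what is moved stays moved. The work goes in short steps, Python scripts to look and compute and a tool call to move; the robot and the scene stay as the last step left them, time stands still between calls to the robot, and variables do not carry over. Pictures are saved under pics/ and viewed, about 12 in all and at most 16, crops included, and the job is handed in when it is done.

Besides the shell and the picture viewer there is one more tool, called after "Call:" by a JSON object that holds its "fn" and its "kwargs". arm_command: Moves the arm, as the interface text tells. Its arguments: {"type":"object","properties":{"commands":{"type":"array","items":{"type":"array","items":{"type":"array","items":{"type":"number"}}}},"hand":{"type":"number"},"squeeze":{"type":"number"}},"required":["commands"]}

```bash
mkdir -p pics; ls
cat > h.py <<'E'
import numpy as np, cv2, sys
from plant import ctrl, imaging
from scipy.spatial.transform import Rotation as R
def shot(name,fn=None):
    s=ctrl.get_state(); im=imaging.read_camera(name); p=imaging.camera_params(name)
    if name=='wrist':
        T=np.eye(4);T[:3,:3]=R.from_quat(s['tcp_rot']).as_matrix();T[:3,3]=s['eef_pos'];P=T@np.array(p['hand_eye'])
    else: P=np.array(p['pose'])
    c=(np.array(p['intrinsics']),p['k1'],P)
    if fn: cv2.imwrite('pics/'+fn+'.png',im[:,:,::-1]); np.savez('pics/'+fn+'.npz',K=c[0],k=c[1],P=P)
    return im,c
def load(fn):
    d=np.load('pics/'+fn+'.npz'); return cv2.imread('pics/'+fn+'.png')[:,:,::-1],(d['K'],float(d['k']),d['P'])
def dist(k): return np.array([k,0,0,0,0.])
def pix2w(c,uv,z):
    K,k,P=c; uv=np.asarray(uv,float).reshape(-1,1,2)
    n=cv2.undistortPointsIter(uv,K,dist(k),None,None,(3,50,1e-9)).reshape(-1,2)
    d=np.c_[n,np.ones(len(n))]@P[:3,:3].T; o=P[:3,3]
    return o+d*((z-o[2])/d[:,2])[:,None]
def w2pix(c,X):
    K,k,P=c; Ti=np.linalg.inv(P)
    return cv2.projectPoints(np.asarray(X,float).reshape(-1,1,3),cv2.Rodrigues(Ti[:3,:3])[0],Ti[:3,3],K,dist(k))[0].reshape(-1,2)
E
python3 - <<'E'
from h import *
for n in('top','scene'):
    im,c=shot(n,n+'0'); print(n,c[0].tolist(),c[1],c[2].round(3).tolist())
im,c=shot('wrist','w0');print(c[0].tolist(),c[1],imaging.camera_params('wrist')['hand_eye'])
print(ctrl.get_state())
for n in('top0',):
    cv2.imwrite('pics/%sb.png'%n,cv2.resize(cv2.imread('pics/%s.png'%n),(800,600),interpolation=cv2.INTER_CUBIC))
E
```

```text
pics
top [[444.42288067926916, 0.0, 279.3523110419676], [0.0, 444.42288067926916, 208.1745593959241], [0.0, 0.0, 1.0]] -0.027051549984612285 [[-0.015, -0.985, 0.169, 0.343], [-1.0, 0.018, 0.019, 0.089], [-0.022, -0.169, -0.985, 0.962], [0.0, 0.0, 0.0, 1.0]]
scene [[396.56236975087893, 0.0, 283.56143303175], [0.0, 396.56236975087893, 210.07232144979008], [0.0, 0.0, 1.0]] -0.036410105914527265 [[-0.908, -0.298, 0.295, 0.182], [-0.419, 0.663, -0.621, 0.811], [-0.011, -0.687, -0.726, 0.874], [0.0, 0.0, 0.0, 1.0]]
[[299.3470079740564, 0.0, 280.6005281479896], [0.0, 299.3470079740564, 212.49475269761297], [0.0, 0.0, 1.0]] -0.06036080906997415 [[ 9.99999855e-01  4.79243679e-05 -5.37276603e-04 -2.85685724e-04]
 [ 1.06763888e-04  9.58755299e-01  2.84232764e-01 -7.25468407e-02]
 [ 5.28738466e-04 -2.84232780e-01  9.58755155e-01 -1.43039865e-01]
 [ 0.00000000e+00  0.00000000e+00  0.00000000e+00  1.00000000e+00]]
{'time': 0.15, 'qpos': array([ 1.18200299e+00,  2.86997131e-01,  1.57784119e+00, -6.09148060e-05,
        1.27859373e+00, -1.49994383e-01]), 'dq': array([ 0.00215369, -0.00035528, -0.00249565, -0.00178009,  0.00245884,
        0.00091247]), 'joint_efforts': array([ 1.00476809e-03, -4.06598783e+01, -2.93142772e+01, -1.17369304e-04,
        3.86778600e-03, -5.49659006e-06]), 'eef_pos': array([0.15944749, 0.65537119, 0.23024136]), 'tcp_rot': array([ 7.86294374e-01,  6.17851366e-01, -7.85567150e-04,  4.79150423e-04]), 'contact_force': array([0.24287154, 0.51441125, 0.06874502]), 'wrist_torque': array([ 0.02417776, -0.04376231,  0.03491953]), 'opening': 0.9978400817654005}
```

View pics/top0b.png

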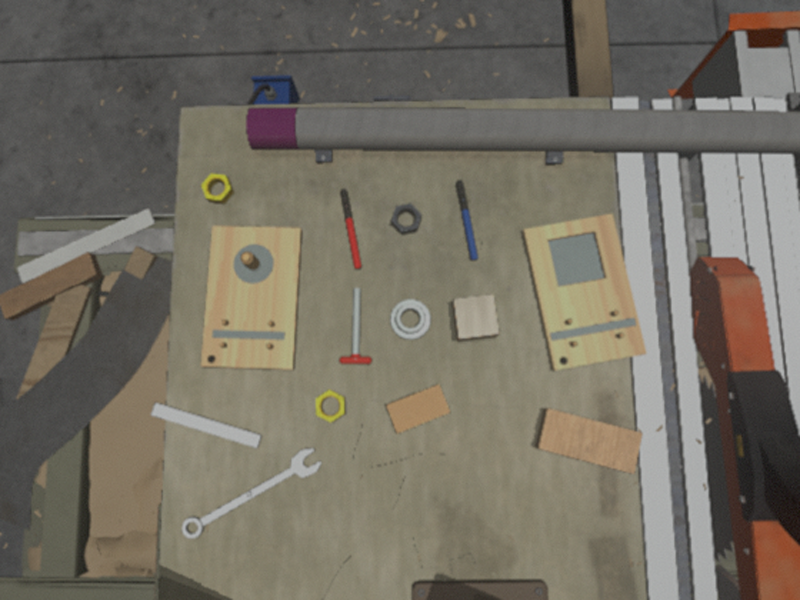

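View pics/scene0.png

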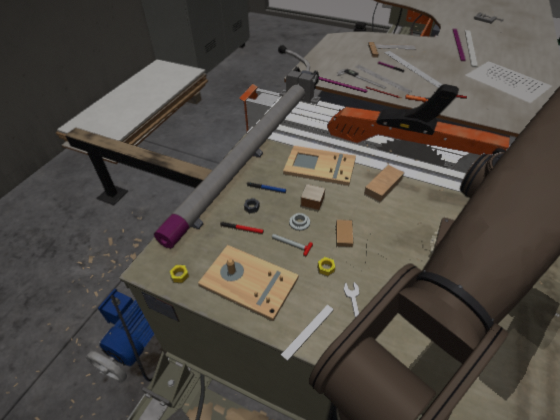

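The top view (800x600 scaling) shows the blade board at left with its dowel at (248,260), and the test board at right with its recess at (577,258). The loose parts are the red marker (351,228), dark nut (406,218), blue marker (467,220), pin (356,325, T at bottom), flange (410,319) and test piece (476,317). The yellow nuts are decoys.

```bash
cat > m.py <<'E'
from h import *
im,c=load('top0'); s=0.7
hsv=cv2.cvtColor(im,cv2.COLOR_RGB2HSV)
def reg(x0,y0,x1,y1):
    m=np.zeros(im.shape[:2],np.uint8); m[int(y0*s):int(y1*s),int(x0*s):int(x1*s)]=1; return m
def big(m,box):
    m=(m.astype(np.uint8)&reg(*box)); m=cv2.morphologyEx(m,cv2.MORPH_CLOSE,np.ones((3,3)))
    cs=cv2.findContours(m,cv2.RETR_EXTERNAL,cv2.CHAIN_APPROX_NONE)[0]
    k=max(cs,key=cv2.contourArea); return k.reshape(-1,2)
H,S,V=[hsv[...,i].astype(int) for i in range(3)]
for p in [(300,500),(410,319),(356,325),(476,317),(406,218),(250,300),(250,268),(467,240),(467,190),(351,240),(345,198)]:
    print(p,hsv[int(p[1]*s),int(p[0]*s)])
def show(n,k,z,rect=True):
    w=pix2w(c,k,z)[:,:2]
    r=cv2.minAreaRect((w*1000).astype(np.float32)); print(n,'rect',np.round(r[0],1),np.round(r[1],1),round(r[2],1),'uv',(k.mean(0)/s).round())
    return w
wood=(S>75)&(V>130)
show('blade',big(wood,(185,210,315,380)),.015)
show('test',big(wood,(510,200,655,380)),.015)
show('red',big(((H<8)|(H>172))&(S>90),(330,170,370,275)),.006)
show('blue',big((H>100)&(H<130)&(S>90),(450,200,490,275)),.006)
show('Tgrip',big(((H<8)|(H>172))&(S>90),(330,340,380,380)),.006)
show('piece',big((V>125),(440,280,510,350)),.03)
show('flange',big((V>130)&(S<40),(380,290,440,345)),.01)
show('nut',big((V<85),(380,195,435,245)),.01)
show('disc',big((S<60),(225,240,275,290)),.015)
show('recess',big((S<60),(545,225,615,295)),.008)
show('stripeB',big((S<60),(208,315,290,350)),.015)
show('stripeT',big((S<60),(548,310,640,345)),.015)
E
python3 m.py
```

```text
(300, 500) [ 25  46 134]
(410, 319) [ 22  43 130]
(356, 325) [ 66   7 171]
(476, 317) [ 22  33 172]
(406, 218) [ 23  47 125]
(250, 300) [ 21  83 175]
(250, 268) [18 76 74]
(467, 240) [23 12 82]
(467, 190) [ 28  41 112]
(351, 240) [  2 168 147]
(345, 198) [10 23 68]
blade rect [512.6 333.3] [138.7 218.8] 87.3 uv [253. 293.]
test rect [ 517.7 -203.8] [217.7  73.8] 10.0 uv [606. 290.]
red rect [596.  178.5] [82.8 11.8] 10.4 uv [353. 242.]
blue rect [605.7  -2.2] [77.8  9.2] 9.0 uv [469. 234.]
Tgrip rect [414.8 175.4] [45.4 12.9] 89.1 uv [355. 359.]
piece rect [476.9  -4.3] [103.  100.5] 88.9 uv [473. 312.]
flange rect [474.3  92. ] [59.9 61.5] 44.0 uv [408. 318.]
nut rect [629.8  94.6] [42.1 46.3] 63.4 uv [406. 219.]
disc rect [563.5 332.1] [61.4 61.5] 26.8 uv [253. 263.]
recess rect [ 562. -164.] [74.9 74.7] 9.3 uv [575. 259.]
stripeB rect [453.3 336.5] [111.2  13.2] 86.8 uv [249. 334.]
stripeT rect [ 454.3 -186.3] [ 21.7 139.7] 13.0 uv [597. 327.]
```

Call:
{"fn": "arm_command", "kwargs": {"commands": [[[0,0,0,0,0,-6.85],[0,0,0,0,0,-6.85],[-3.5,1.97,0.4,0,0,0],[-3.5,1.97,0.4,0,0,0],[-3.5,1.97,0.4,0,0,0],[-3.5,1.97,0.4,0,0,0],[-3.5,1.97,0.4,0,0,0],[-3.5,1.97,0.4,0,0,0],[-3.5,1.97,0.4,0,0,0],[-3.5,1.97,0.4,0,0,0]]], "hand": 1, "squeeze": 40}}

```text
time: 0.98
eef_pos: [0.3176, 0.3741, 0.1989]
tcp_rot: [0.707, 0.707, -0.0, 0.0]
contact_force: [1.0, 0.6, 0.3]
opening: 1.002
```

Call:
{"fn": "arm_command", "kwargs": {"commands": [[[-3.5,1.97,0.4,0,0,0],[-3.5,1.97,0.4,0,0,0],[-3.5,1.97,0.4,0,0,0],[-3.5,1.97,0.4,0,0,0],[-3.5,1.97,0.4,0,0,0],[-3.5,1.97,0.4,0,0,0],[-3.5,1.97,0.4,0,0,0],[-3.5,1.97,0.4,0,0,0],[0,0,0,0,0,0],[0,0,0,0,0,0]]]}}

```text
time: 1.82
eef_pos: [0.4754, 0.0941, 0.1668]
tcp_rot: [0.709, 0.706, -0.0, -0.0]
contact_force: [0.2, -0.1, 0.1]
opening: 0.997
```

```bash
cat > st.py <<'E'
from h import *
def st():
    s=ctrl.get_state(); M=R.from_quat(s['tcp_rot']).as_matrix()
    print('t %.2f pos %s yaw %.2f tilt %.2f f %s op %.3f'%(s['time'],(s['eef_pos']*1000).round(1),np.degrees(np.arctan2(M[1,0],M[0,0])),np.degrees(np.arccos(-M[2,2])),s['contact_force'].round(1),s['opening'])); return s
if __name__=='__main__':
    st()
    if len(sys.argv)>1: shot('wrist',sys.argv[1])
E
python3 st.py w1
```

```text
t 1.82 pos [475.4  94.1 166.8] yaw 89.77 tilt 0.07 f [ 0.2 -0.1  0.1] op 0.997
```

View pics/w1.png

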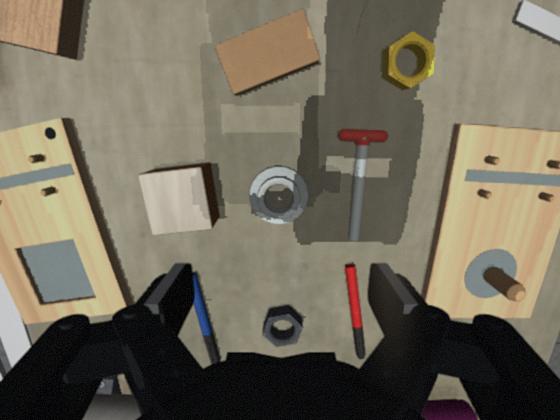

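The wrist view shows the flange at (278,195), dark nut (283,325), pin rod (358,190) with its T-grip at (363,135), piece (180,200), and the dowel at right. All agree with the top view.

```bash
cat > m2.py <<'E'
from h import *
im,c=load('w1')
hsv=cv2.cvtColor(im,cv2.COLOR_RGB2HSV); H,S,V=[hsv[...,i].astype(int) for i in range(3)]
def big(m,b):
    z=np.zeros(m.shape,np.uint8); z[b[1]:b[3],b[0]:b[2]]=m[b[1]:b[3],b[0]:b[2]]; z=cv2.morphologyEx(z,cv2.MORPH_CLOSE,np.ones((3,3)))
    return max(cv2.findContours(z,0,1)[0],key=cv2.contourArea).reshape(-1,2)
def rect(n,k,z):
    w=pix2w(c,k,z)[:,:2]*1000; r=cv2.minAreaRect(w.astype(np.float32)); e=cv2.minEnclosingCircle(w.astype(np.float32))
    print(n,np.round(r[0],1),np.round(r[1],1),round(r[2],1),'circ',np.round(e[0],1),round(e[1],1)); return w
rect('flange',big((S<35)&(V>50),(240,158,315,232)),.008)
rect('nut',big((V<75)&(S<60),(255,298,310,348)),.015)
hue=((H<8)|(H>172))&(S>90)
rect('T',big(hue,(325,120,400,150)),.006)
rect('red',big(hue,(335,255,375,330)),.006)
rect('pinrod',big((S<35)&(V>75),(340,146,372,243)),.008)
rect('blue',big((H>100)&(H<130)&(S>80),(185,265,220,350)),.006)
rect('piecetop',big((V>130)&(S<75),(130,160,222,240)),.04)
rect('recess',big((S<60),(15,225,110,310)),.008)
rect('disc',big((S<60),(455,240,525,300)),.015)
rect('board T',big((S>75)&(V>120),(0,110,140,325)),.015)
E
python3 m2.py
```

```text
flange [473.5  91.5] [62.2 62.3] 46.6 circ [473.2  94.8] 34.3
nut [624.1  94. ] [49.1 47.2] 42.2 circ [625.2  95.3] 26.5
T [414.9 175.3] [49.4 15.1] 88.5 circ [412.9 175.3] 24.7
red [596.2 178.3] [88.  12.2] 10.4 circ [596.2 178.5] 44.0
pinrod [474.  173.7] [ 13.5 101.4] 88.6 circ [474.  175.5] 50.7
blue [607.   -3.5] [86.4 13.9] 8.8 circ [607.   -3.5] 43.3
piecetop [471.2  -8.2] [91.2 77. ] 89.3 circ [476.5  -9.2] 55.7
recess [ 554.8 -168.2] [90.5 71.4] 9.5 circ [ 555.7 -168.5] 55.4
disc [562.5 330.8] [60.  62.5] 56.1 circ [563.5 331.9] 31.5
board T [ 552.7 -204.2] [157.7 107.8] 28.8 circ [ 549.  -195.4] 86.3
```

Run:
```python
from h import *
im,c=load('w1'); he=np.array(imaging.camera_params('wrist')['hand_eye']); c=(c[0],c[1],he)
for z in(0,-.013,-.03):
  for y in(-.011,.011): print(z,y,w2pix(c,[[-.057,y,z],[-.0425,y,z],[.0425,y,z],[.057,y,z]]).round().tolist())
cv2.imwrite('pics/w1c.png',cv2.resize(im[250:400,130:430,::-1],None,fx=2.6,fy=2.6))
```

```text
0 -0.011 [[172.0, 248.0], [199.0, 248.0], [363.0, 248.0], [391.0, 248.0]]
0 0.011 [[176.0, 285.0], [203.0, 285.0], [360.0, 285.0], [386.0, 285.0]]
-0.013 -0.011 [[163.0, 259.0], [192.0, 259.0], [370.0, 259.0], [400.0, 259.0]]
-0.013 0.011 [[168.0, 298.0], [196.0, 299.0], [366.0, 299.0], [395.0, 298.0]]
-0.03 -0.011 [[148.0, 276.0], [181.0, 276.0], [381.0, 276.0], [415.0, 276.0]]
-0.03 0.011 [[155.0, 319.0], [186.0, 320.0], [376.0, 320.0], [408.0, 319.0]]
```

View pics/w1c.png

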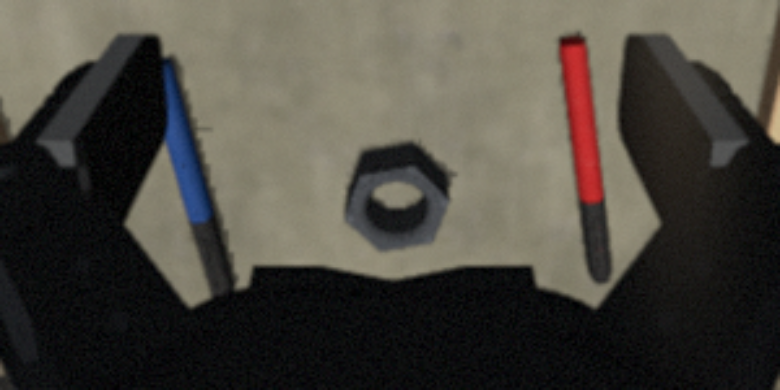

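Fully open, the tips project where z = -13 mm predicts, so the TCP is the shut-tip point. I'll grip the flange by its hub.

Call:
{"fn": "arm_command", "kwargs": {"commands": [[[-0.23,-0.2,3.5,0,0,0],[0,0,3.5,0,0,0],[0,0,3.5,0,0,0],[0,0,3,0,0,0],[0,0,1.5,0,0,0],[0,0,0.8,0,0,0],[0,0,0.28,0,0,0],[0,0,0,0,0,0]]]}}

```text
time: 2.53
eef_pos: [0.4729, 0.0945, 0.0067]
tcp_rot: [0.706, 0.708, -0.0, -0.0]
contact_force: [0.2, -0.2, 0.3]
opening: 0.996
```

Call:
{"fn": "arm_command", "kwargs": {"commands": [[[0,0,0,0,0,0],[0,0,0,0,0,0],[0,0,0,0,0,0],[0,0,0,0,0,0],[0,0,0,0,0,0],[0,0,0,0,0,0],[0,0,0,0,0,0],[0,0,0,0,0,0]]], "hand": 0.2, "squeeze": 60}}

```text
time: 3.2
eef_pos: [0.4744, 0.0935, 0.0084]
tcp_rot: [0.707, 0.707, 0.001, 0.001]
contact_force: [-1.8, 0.6, 6.9]
opening: 0.476
```

Call:
{"fn": "arm_command", "kwargs": {"commands": [[[0,0,-1,0,0,0],[0,0,-3,0,0,0],[0,0,-3.5,0,0,0],[0,0,-3.5,0,0,0],[3,1.2,0,0,0,0],[3,1.2,0,0,0,0],[3,1.2,0,0,0,0],[3,1.2,0,0,0,0],[3,1.2,0,0,0,0],[3,1.2,0,0,0,0]]]}}

```text
time: 4.03
eef_pos: [0.5448, 0.275, 0.1167]
tcp_rot: [0.707, 0.707, -0.0, -0.0]
contact_force: [0.6, -0.8, -0.6]
opening: 0.481
```

Call:
{"fn": "arm_command", "kwargs": {"commands": [[[3,1.2,0,0,0,0],[1.5,0.5,0,0,0,0],[0,0,0,0,0,0],[0,0,0,0,0,0]]]}}

```text
time: 4.37
eef_pos: [0.5613, 0.319, 0.1163]
tcp_rot: [0.706, 0.708, -0.001, -0.0]
contact_force: [-0.0, -0.0, -1.8]
opening: 0.48
```

```bash
python3 st.py w2; python3 st.py;python3 st.py
```

```text
t 4.37 pos [561.3 319.  116.3] yaw 90.10 tilt 0.08 f [-0.  -0.  -1.8] op 0.480
t 4.42 pos [561.2 318.2 116.2] yaw 90.04 tilt 0.10 f [-0.5 -0.6 -1.1] op 0.476
t 4.42 pos [561.2 318.2 116.2] yaw 90.04 tilt 0.10 f [-0.5 -0.6 -1.1] op 0.476
```

View pics/w2.png

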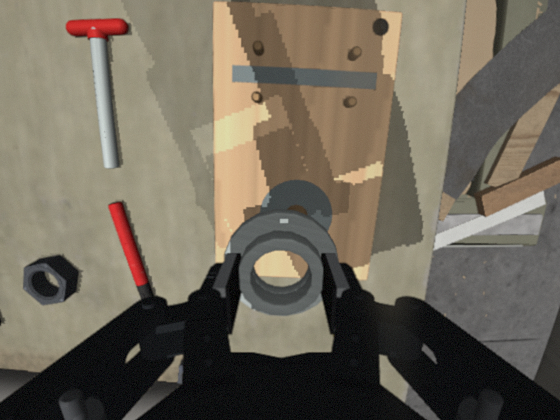

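Wrist view: the flange is held hub up, bore centre about (282,268). Part of the grey disc shows round (297,205), and the board's pegs and stripe are above it.

Run:
```python
from h import *
im,c=load('w2'); he=np.array(imaging.camera_params('wrist')['hand_eye']); ct=(c[0],c[1],he)
print('bore top exp',w2pix(ct,[0,0,-.012]),'disc top exp', w2pix(ct,[[0,0,0],[0,-.031,0],[-.031,0,0],[.031,0,0],[0,-.022,-.012],[0,.015,-.012],[0,-.015,-.012]]).round(1).tolist())
from scipy.optimize import least_squares
hsv=cv2.cvtColor(im,cv2.COLOR_RGB2HSV);H,S,V=[hsv[...,i].astype(int) for i in range(3)]
# edge of grey disc: scan rays in image outward from (297,207), first transition to high S, upper half
w=[]
for a in np.radians(np.arange(190,351,5)):
    for r in np.arange(20,50,.5):
        u,v=297+r*np.cos(a),207+r*np.sin(a)
        if S[int(round(v)),int(round(u))]>62: w.append((u,v));break
w=pix2w(c,w,.015)[:,:2]*1000
f=least_squares(lambda p:np.hypot(*(w-p[:2]).T)-p[2],[563,331,31],loss='soft_l1');print(len(w),f.x.round(1),np.abs(f.fun).mean().round(2))
m=((S<60)).astype(np.uint8); z=np.zeros_like(m); z[60:95,225:385]=m[60:95,225:385]
k=max(cv2.findContours(z,0,1)[0],key=cv2.contourArea).reshape(-1,2); print(cv2.minAreaRect((pix2w(c,k,.015)[:,:2]*1000).astype(np.float32)))
# rough bore ellipse: bright pixels inside
```

```text
bore top exp [[281.28659673 278.58417903]] disc top exp [[281.2, 267.4], [281.3, 211.0], [222.7, 267.2], [339.8, 267.2], [281.3, 236.6], [281.3, 305.0], [281.3, 250.4]]
33 [563.8 331.4  31.7] 0.21
((453.24273681640625, 336.44879150390625), (110.04536437988281, 12.409059524536133), 87.3228988647461)
```

Call:
{"fn": "arm_command", "kwargs": {"commands": [[[1.3,0.25,0,0,0,0],[0,0,0,0,0,0],[0,0,2.5,0,0,0],[0,0,2.5,0,0,0],[0,0,2,0,0,0],[0,0,1,0,0,0],[0,0,0.7,0,0,0],[0,0,0.3,0,0,0],[0,0,0,0,0,0],[0,0,0,0,0,0]]]}}

```text
time: 5.25
eef_pos: [0.5654, 0.332, 0.0279]
tcp_rot: [0.707, 0.707, 0.001, 0.0]
contact_force: [0.6, -0.5, -2.3]
opening: 0.478
```

Call:
{"fn": "arm_command", "kwargs": {"commands": [[[0,0,0.3,0,0,0],[0,0,0.2,0,0,0],[0,0,0.1,0,0,0],[0,0,0,0,0,0]]]}}

```text
time: 5.58
eef_pos: [0.5656, 0.3322, 0.0235]
tcp_rot: [0.707, 0.707, 0.001, 0.001]
contact_force: [-2.4, -0.9, 7.1]
opening: 0.477
```

Call:
{"fn": "arm_command", "kwargs": {"commands": [[[0,0,0,0,0,0],[0,0,0,0,0,0],[0,0,0,0,0,0],[0,0,-0.5,0,0,0],[0,0,-2,0,0,0],[0,0,-3.5,0,0,0],[0,0,-3.5,0,0,0],[0,0,-2,0,0,0],[-3,0.7,0,0,0,0],[-3,0.7,0,0,0,0]]], "hand": 0.8}}

```text
time: 6.42
eef_pos: [0.5798, 0.2728, 0.139]
tcp_rot: [0.706, 0.708, 0.003, 0.001]
contact_force: [0.2, -0.3, -0.0]
opening: 0.801
```

Call:
{"fn": "arm_command", "kwargs": {"commands": [[[-3,0.7,0,0,0,0],[-3,0.7,0,0,0,0],[-3,0.7,0,0,0,0],[-3,0.7,0,0,0,0],[-3,0.7,0,0,0,0],[-2.8,0.7,0,0,0,0],[0,0,0,0,0,0],[0,0,0,0,0,0],[0,0,0,0,0,0]]]}}

```text
time: 7.17
eef_pos: [0.6204, 0.0939, 0.1356]
tcp_rot: [0.707, 0.707, 0.0, -0.0]
contact_force: [0.0, 0.2, 0.2]
opening: 0.801
```

```bash
python3 st.py w3
python3 - <<'E'
from h import *
shot('top','top1')
E
```

```text
t 7.17 pos [620.4  93.9 135.6] yaw 89.99 tilt 0.03 f [0.  0.2 0.2] op 0.801
```

View pics/w3.png

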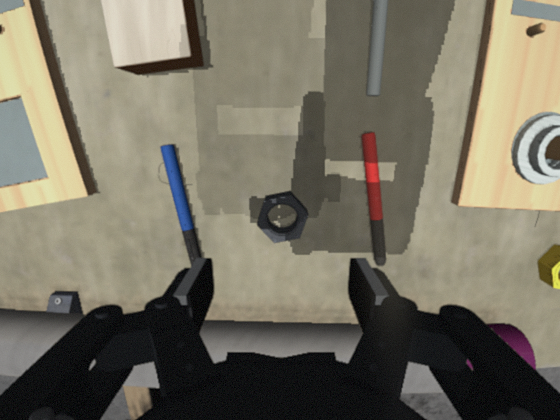

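The dark nut is at (282,216), between the blue and red markers. The flange sits round the dowel at right. I need a close crop to get the hex angle and check the flange seat.

Run:
```python
from h import *
im,c=load('w3')
a=cv2.resize(im[180:255,240:325,::-1],(680,600),interpolation=cv2.INTER_CUBIC)
a=np.clip(a.astype(int)*2,0,255).astype(np.uint8)
t,_=load('top1'); b=cv2.resize(t[150:220,150:200,::-1],None,fx=2.4,fy=2.4); a[:b.shape[0],-b.shape[1]:]=b
cv2.imwrite('pics/c3.png',a)
```

```text
(no output)
```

View pics/c3.png

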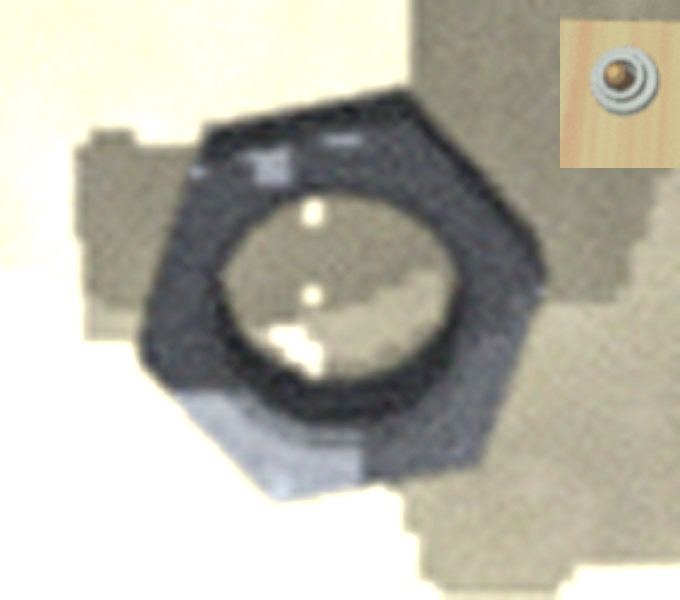

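The crop shows the hex top-face corners at about (197,165), (140,350), (280,500), (478,467) and (545,290). The inset shows the flange flat round the dowel.

Run:
```python
from h import *
from scipy.optimize import least_squares
im,c=load('w3')
p=np.array([(197,165),(140,350),(280,500),(478,467),(545,290),(408,122)])/8+[240-.44,180-.44]
w=pix2w(c,p,.02)[:,:2]*1000
print(w.round(1).tolist())
i=np.arange(len(w))
# image up=-x world, ccw in image list
f=least_squares(lambda q:((q[:2]+24.25*np.c_[np.cos(q[2]+i*np.pi/3*q[3]),np.sin(q[2]+i*np.pi/3*q[3])])-w).ravel(),[*w.mean(0),np.arctan2(*(w[0]-w.mean(0))[::-1]),1])
print(f.x, f.fun.round(1), (np.degrees(f.x[2])+30)%60)
```

```text
[[612.9, 79.0], [634.7, 72.1], [653.0, 88.0], [648.9, 110.9], [627.5, 118.1], [608.1, 102.4]]
[630.795791    95.06706516  -2.42157072   0.99747457] [-0.4  0.1  0.8 -0.9  0.7 -0.8  0.2  0.  -1.2  0.8 -0.1  0.7] 11.254218107299806
```

Call:
{"fn": "arm_command", "kwargs": {"commands": [[[0.1,1.05,0,0,0,0],[0,0,2,0,0,6.2],[0,0,3,0,0,6.3],[0,0,3,0,0,6.2],[0,0,2.5,0,0,0],[0,0,1.5,0,0,0],[0,0,0.7,0,0,0],[0,0,0.2,0,0,0],[0,0,0,0,0,0]]]}}

```text
time: 8.02
eef_pos: [0.6315, 0.0951, 0.0071]
tcp_rot: [0.812, 0.583, 0.0, 0.0]
contact_force: [0.2, 0.2, 1.2]
opening: 0.801
```

Call:
{"fn": "arm_command", "kwargs": {"commands": [[[0,0,0,0,0,0],[0,0,0,0,0,0],[0,0,0,0,0,0],[0,0,0,0,0,0],[0,0,0,0,0,0],[0,0,0,0,0,0],[0,0,0,0,0,0]]], "hand": 0.2}}

```text
time: 8.6
eef_pos: [0.6328, 0.0947, 0.009]
tcp_rot: [0.813, 0.583, 0.002, 0.001]
contact_force: [-0.0, 0.8, 5.9]
opening: 0.466
```

```bash
python3 st.py
python3 - <<'E'
from h import *
im,c=load('top1'); t=im
hsv=cv2.cvtColor(t,cv2.COLOR_RGB2HSV); m=((hsv[...,1]<45)&(hsv[...,2]>110)).astype(np.uint8)
z=np.zeros_like(m); z[160:210,155:200]=m[160:210,155:200]
k=max(cv2.findContours(z,0,1)[0],key=cv2.contourArea).reshape(-1,2); print('flange',cv2.minEnclosingCircle((pix2w(c,k,.021)[:,:2]*1000).astype(np.float32)),cv2.minAreaRect((pix2w(c,k,.021)[:,:2]*1000).astype(np.float32)))
E
```

```text
t 8.60 pos [632.8  94.7   9. ] yaw 71.31 tilt 0.24 f [-0.   0.8  5.9] op 0.466
flange ((564.5614624023438, 330.61285400390625), 32.60532760620117) ((564.5712890625, 331.3026123046875), (63.2990837097168, 59.543819427490234), 1.1424192190170288)
```

Call:
{"fn": "arm_command", "kwargs": {"commands": [[[0,0,-1,0,0,0],[0,0,-3,0,0,0],[0,0,-3,0,0,-6.2],[0,0,-3,0,0,-6.3],[0,0,-1,0,0,-6.2],[3.2,-0.9,0,0,0,0],[3.2,-0.9,0,0,0,0],[3.2,-0.9,0,0,0,0],[3.2,-0.9,0,0,0,0],[3.2,-0.9,0,0,0,0]]]}}

```text
time: 9.43
eef_pos: [0.5848, 0.2557, 0.1165]
tcp_rot: [0.707, 0.707, -0.0, -0.0]
contact_force: [0.5, 1.0, -1.6]
opening: 0.473
```

Call:
{"fn": "arm_command", "kwargs": {"commands": [[[3.2,-0.9,0,0,0,0],[3.2,-0.9,0,0,0,0],[0,0,0,0,0,0],[0,0,0,0,0,0],[0,0,0,0,0,0]]]}}

```text
time: 9.85
eef_pos: [0.5675, 0.3183, 0.1163]
tcp_rot: [0.707, 0.707, -0.0, 0.0]
contact_force: [-0.8, -0.3, -1.1]
opening: 0.469
```

```bash
python3 st.py w4; python3 st.py
```

```text
t 9.85 pos [567.5 318.3 116.3] yaw 90.05 tilt 0.06 f [-0.8 -0.3 -1.1] op 0.469
t 9.90 pos [567.9 317.8 116.3] yaw 89.99 tilt 0.05 f [ 0.4 -0.  -0.9] op 0.473
```

View pics/w4.png

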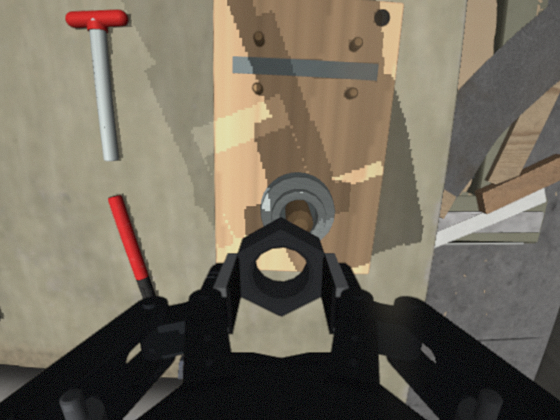

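Call:
{"fn": "arm_command", "kwargs": {"commands": [[[1.36,-0.28,0,0,0,0],[0,0,0,0,0,0],[0,0,2,0,0,0],[0,0,2,0,0,0],[0,0,1.5,0,0,0],[0,0,1,0,0,0],[0,0,0.4,0,0,0],[0,0,0.2,0,0,0],[0,0,0,0,0,0],[0,0,0,0,0,0]]]}}

```text
time: 10.73
eef_pos: [0.5659, 0.3325, 0.0466]
tcp_rot: [0.707, 0.707, 0.001, 0.0]
contact_force: [0.6, -0.7, -0.4]
opening: 0.472
```

Call:
{"fn": "arm_command", "kwargs": {"commands": [[[0,0,0.2,0,0,0],[0,0,0.15,0,0,0],[0,0,0.1,0,0,0],[0,0,0,0,0,0]]]}}

```text
time: 11.07
eef_pos: [0.5661, 0.3327, 0.0439]
tcp_rot: [0.707, 0.707, 0.001, 0.0]
contact_force: [-3.0, -1.5, 6.7]
opening: 0.472
```

Call:
{"fn": "arm_command", "kwargs": {"commands": [[[0,0,0,0,0,0],[0,0,0,0,0,0],[0,0,0,0,0,0],[0,0,-0.5,0,0,0],[0,0,-2,0,0,0],[0,0,-3.2,0,0,0],[0,0,-3.3,0,0,0],[-2.64,-1.8,0,0,0,0],[-2.64,-1.8,0,0,0,0],[-2.64,-1.8,0,0,0,0]]], "hand": 0.8}}

```text
time: 11.9
eef_pos: [0.5111, 0.2526, 0.1323]
tcp_rot: [0.707, 0.708, 0.001, 0.001]
contact_force: [0.9, -0.9, -0.2]
opening: 0.805
```

Call:
{"fn": "arm_command", "kwargs": {"commands": [[[-2.64,-1.8,0,0,0,0],[-2.64,-1.8,0,0,0,0],[-2.64,-1.8,0,0,0,1.5],[0,0,0,0,0,0],[0,0,0,0,0,0]]], "hand": 0.6}}

```text
time: 12.32
eef_pos: [0.4566, 0.173, 0.1312]
tcp_rot: [0.717, 0.697, 0.0, 0.0]
contact_force: [0.3, 0.0, 0.4]
opening: 0.598
```

```bash
python3 st.py w5
python3 - <<'E'
from h import *
shot('top','top2')
im,c=load('w5')
hsv=cv2.cvtColor(im,cv2.COLOR_RGB2HSV); H,S,V=[hsv[...,i].astype(int) for i in range(3)]
cs=cv2.findContours((((H<8)|(H>172))&(S>100)).astype(np.uint8),0,1)[0]
for k in cs:
    if cv2.contourArea(k)>150: print('red',k.reshape(-1,2).mean(0),cv2.minAreaRect((pix2w(c,k,.006)[:,:2]*1000).astype(np.float32)))
cs=cv2.findContours(((S<30)&(V>85)).astype(np.uint8),0,1)[0]
for k in cs:
    if cv2.contourArea(k)>300: print('grey',k.reshape(-1,2).mean(0),cv2.minAreaRect((pix2w(c,k,.008)[:,:2]*1000).astype(np.float32)))
t,_=load('top2'); b=cv2.resize(t[140:270,130:330,::-1],None,fx=2.6,fy=2.6,interpolation=2)
o=np.zeros((338+0,520+280,3),np.uint8); o[:,:520]=b; o[:210,520:]=cv2.resize(im[:,:,::-1],(280,210)); cv2.imwrite('pics/c5.png',o)
E
```

```text
t 12.32 pos [456.6 173.  131.2] yaw 88.41 tilt 0.03 f [0.3 0.  0.4] op 0.598
red [288.12686567 326.41791045] ((590.8553466796875, 177.06918334960938), (77.97491455078125, 12.424519538879395), 10.311874389648438)
red [281.944 159.064] ((415.2847900390625, 175.08901977539062), (49.8109245300293, 15.087129592895508), 88.41504669189453)
grey [440.74519231 289.23557692] ((551.7853393554688, 340.41632080078125), (66.29220581054688, 28.407068252563477), 81.74174499511719)
grey [547.32515337 331.8190184 ] ((623.31689453125, 466.7052917480469), (187.07949829101562, 46.56724548339844), 16.975866317749023)
grey [ 60.08425721 229.27716186] ((482.9770812988281, -38.068206787109375), (61.3661994934082, 49.71582794189453), 6.213810443878174)
grey [458.21370968 199.98387097] ((455.461181640625, 340.9696960449219), (112.49479675292969, 11.87411117553711), 87.29985046386719)
grey [281.87111111 220.27555556] ((474.35736083984375, 173.37100219726562), (11.531641006469727, 101.9840087890625), 88.8650131225586)
grey [509.66171004  32.06319703] ((310.70025634765625, 369.2670593261719), (108.59394073486328, 22.718503952026367), 71.34114074707031)
```

View pics/c5.png

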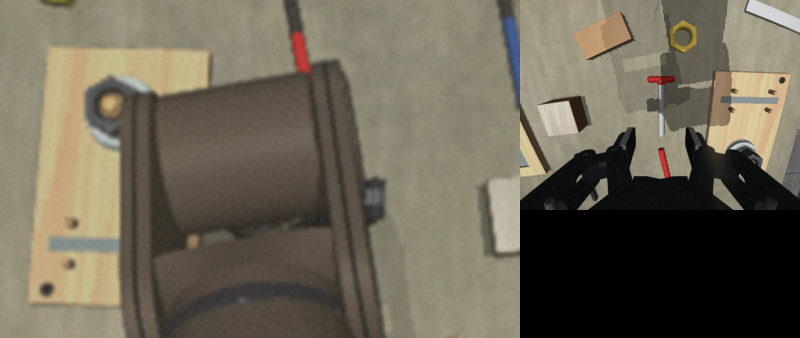

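The nut is over the dowel on the flange. The pin is still in place, with the T at (415,175) and the rod at y of about 174.

Call:
{"fn": "arm_command", "kwargs": {"commands": [[[0.1,0.14,3,0,0,0],[0,0,3.5,0,0,0],[0,0,3,0,0,0],[0,0,2,0,0,0],[0,0,0.9,0,0,0],[0,0,0.35,0,0,0],[0,0,0,0,0,0],[0,0,0,0,0,0]]]}}

```text
time: 13.08
eef_pos: [0.4601, 0.1754, 0.0047]
tcp_rot: [0.716, 0.698, 0.001, 0.001]
contact_force: [0.4, -0.4, -0.4]
opening: 0.595
```

Call:
{"fn": "arm_command", "kwargs": {"commands": [[[0,0,0,0,0,0],[0,0,0,0,0,0],[0,0,0,0,0,0],[0,0,0,0,0,0],[0,0,0,0,0,0],[0,0,0,0,0,0],[0,0,0,0,0,0]]], "hand": 0}}

```text
time: 13.67
eef_pos: [0.4595, 0.175, 0.0048]
tcp_rot: [0.716, 0.698, 0.001, 0.0]
contact_force: [-1.3, 0.5, 5.8]
opening: 0.104
```

Call:
{"fn": "arm_command", "kwargs": {"commands": [[[0,0,-1,0,0,0],[0,0,-3,0,0,0],[0,0,-3,0,0,0],[0,0,-2,0,0,7],[0,0,0,0,0,7],[0,0,0,0,0,7],[0,0,0,0,0,7],[0,0,0,0,0,7],[0,0,0,0,0,7],[0,0,0,0,0,7]]]}}

```text
time: 14.5
eef_pos: [0.4582, 0.1746, 0.0937]
tcp_rot: [0.942, 0.335, -0.0, 0.0]
contact_force: [0.7, -0.2, -0.4]
opening: 0.102
```

Call:
{"fn": "arm_command", "kwargs": {"commands": [[[0,0,0,0,0,7],[0,0,0,0,0,7],[0,0,0,0,0,7],[0,0,0,0,0,7],[0,0,0,0,0,7],[0,0,0,0,0,7],[-0.3,-3.4,0,0,0,0],[-0.3,-3.4,0,0,0,0],[-0.3,-3.4,0,0,0,0],[-0.3,-3.4,0,0,0,0]]]}}

```text
time: 15.33
eef_pos: [0.452, 0.3123, 0.0938]
tcp_rot: [1.0, -0.022, -0.0, 0.0]
contact_force: [1.0, -1.2, -1.3]
opening: 0.104
```

Call:
{"fn": "arm_command", "kwargs": {"commands": [[[-0.1,-3.7,0,0,0,0],[0,0,0,0,0,0],[0,0,0,0,0,0],[0,0,0,0,0,0]]]}}

```text
time: 15.67
eef_pos: [0.4525, 0.3479, 0.0933]
tcp_rot: [1.0, -0.021, -0.0, 0.0]
contact_force: [0.4, 0.4, -1.4]
opening: 0.104
```

```bash
python3 st.py w6; python3 st.py
```

```text
t 15.67 pos [452.5 347.9  93.3] yaw -2.44 tilt 0.07 f [ 0.4  0.4 -1.4] op 0.104
t 15.72 pos [452.7 347.4  93.2] yaw -2.50 tilt 0.07 f [ 2.   0.3 -1.2] op 0.105
```

View pics/w6.png

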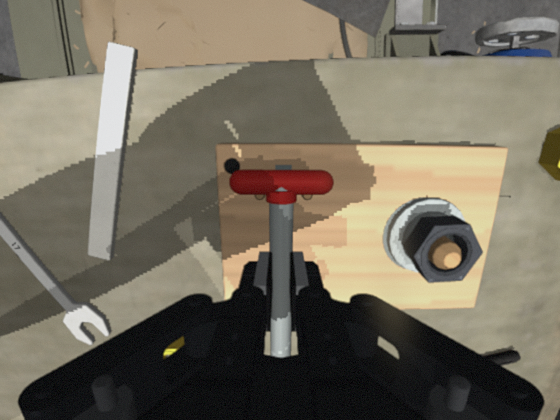

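The wrist view shows the pin held straight, T at (282,182), rod end at (282,350), lying over the stripe. The nut and flange are on the dowel at (445,245).

Run:
```python
from h import *
he=np.array(imaging.camera_params('wrist')['hand_eye']); im,c=load('w6'); ct=(c[0],c[1],he)
for z in(.003,-.003,-.009): print(z,w2pix(ct,[[0,-.043,z],[0,.067,z]]).round(1).tolist())
print('peg tops', w2pix(c,[[453.5-17,336.4+35,29],[453.5+17,336.4+35,29]]*np.array(.001)).round().tolist())
hsv=cv2.cvtColor(im,cv2.COLOR_RGB2HSV); H,S,V=[hsv[...,i].astype(int) for i in range(3)]
m=((H<8)|(H>172))&(S>110); v,u=np.nonzero(m); print('T',u.mean(),v.mean(),u.min(),u.max(),v.min(),v.max())
# nut/flange check: flange visible contour at z=.023
```

```text
0.003 [[280.9, 185.1], [280.9, 363.0]]
-0.003 [[280.9, 187.5], [280.9, 370.6]]
-0.009 [[280.9, 190.2], [280.9, 378.7]]
peg tops [[257.0, 196.0], [305.0, 194.0]]
T 280.64060763245647 187.05668766209706 49 533 165 417
```

Call:
{"fn": "arm_command", "kwargs": {"commands": [[[0.12,0.05,1,0,0,0],[0,0,2.5,0,0,0],[0,0,2,0,0,0],[0,0,1,0,0,0],[0,0,0.5,0,0,0],[0,0,0.2,0,0,0],[0,0,0.1,0,0,0],[0,0,0,0,0,0],[0,0,0,0,0,0]]]}}

```text
time: 16.47
eef_pos: [0.4552, 0.3481, 0.0217]
tcp_rot: [1.0, -0.022, 0.001, -0.001]
contact_force: [0.1, 0.4, -0.7]
opening: 0.107
```

Call:
{"fn": "arm_command", "kwargs": {"commands": [[[-0.1,0,0.15,0,0,0],[0,0,0.1,0,0,0],[0,0,0,0,0,0]]]}}

```text
time: 16.72
eef_pos: [0.4541, 0.3482, 0.0199]
tcp_rot: [1.0, -0.022, 0.001, -0.0]
contact_force: [-2.3, -1.4, 5.3]
opening: 0.102
```

Call:
{"fn": "arm_command", "kwargs": {"commands": [[[0,0,0,0,0,0],[0,0,0,0,0,0],[0,0,0,0,0,0],[0,0,-0.5,0,0,0],[0,0,-2,0,0,0],[0,0,-3.5,0,0,0],[0,0,-3.5,0,0,0],[0,0,-1.5,0,0,0],[0,0,0,0,0,0]]], "hand": 0.5}}

```text
time: 17.47
eef_pos: [0.4563, 0.3494, 0.1339]
tcp_rot: [1.0, -0.022, 0.005, -0.003]
contact_force: [-0.0, 1.3, -0.5]
opening: 0.503
```

```bash
python3 st.py w7
python3 - <<'E'
from h import *
im,c=load('w7')
hsv=cv2.cvtColor(im,cv2.COLOR_RGB2HSV); H,S,V=[hsv[...,i].astype(int) for i in range(3)]
cs=cv2.findContours((((H<8)|(H>172))&(S>100)).astype(np.uint8),0,1)[0]
for k in cs:
    if cv2.contourArea(k)>150: print('red',k.reshape(-1,2).mean(0),cv2.minAreaRect((pix2w(c,k,.021)[:,:2]*1000).astype(np.float32)))
E
```

```text
t 17.47 pos [456.3 349.4 133.9] yaw -2.47 tilt 0.60 f [-0.   1.3 -0.5] op 0.503
red [276.90839695 159.7480916 ] ((455.7873840332031, 391.6595764160156), (15.252740859985352, 49.2869758605957), 87.45960235595703)
```

View pics/w7.png

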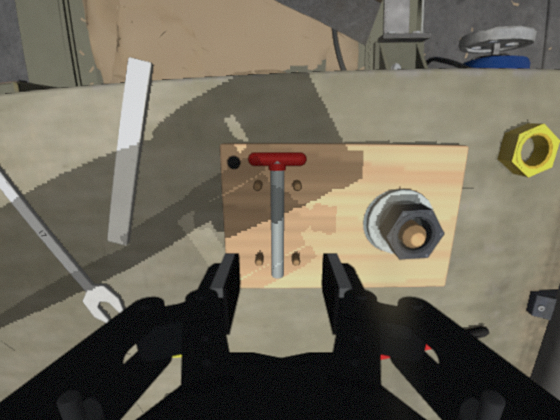

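Run:
```python
from h import *
im,c=load('w7')
print('dowel tip',pix2w(c,[414,235],.062)*1000)
g=cv2.cvtColor(im,cv2.COLOR_RGB2GRAY)
print('pred nut top hex centre',w2pix(c,[[.5638,.3314,.055],[.5638,.3314,.023],[.5638,.3314,.035],[.5638,.3314,.062]]).round(1).tolist())
a=cv2.resize(im[175:275,350:460,::-1],(660,600),interpolation=2); cv2.imwrite('pics/c7.png',a)
V=im.max(2).astype(int); m=(V<95).astype(np.uint8); z=np.zeros_like(m); z[185:270,370:455]=m[185:270,370:455]
k=max(cv2.findContours(z,0,1)[0],key=cv2.contourArea); print(cv2.minEnclosingCircle(k),cv2.boundingRect(k))
```

```text
dowel tip [[560.13127291 334.98228569  62.        ]]
pred nut top hex centre [[414.3, 235.9], [399.1, 223.4], [404.4, 227.7], [418.2, 239.1]]
((410.29998779296875, 227.25999450683594), 31.919973373413086) (379, 201, 64, 57)
```

View pics/c7.png

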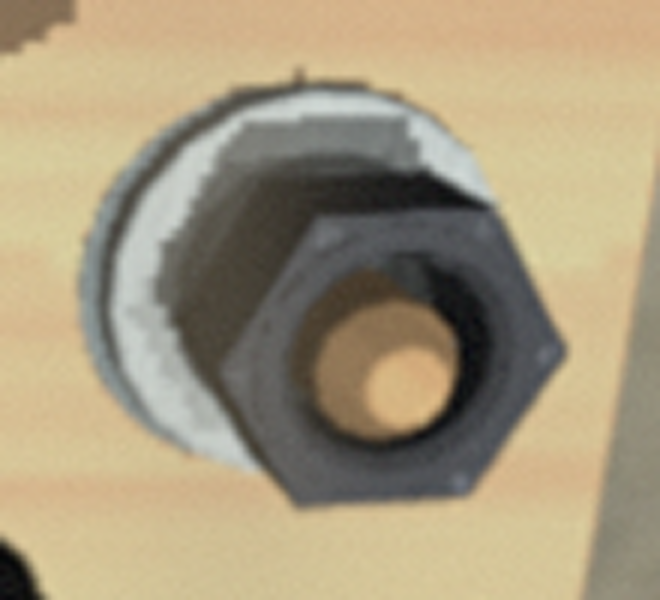

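The nut is concentric with the dowel (centre measured about 1 px from predicted), and the pin's T is at (455.8,391.7) against an ideal (455.9,391.3). Next is the test piece.

Call:
{"fn": "arm_command", "kwargs": {"commands": [[[0.35,3.56,-0.3,0,0,0],[0.35,3.56,-0.3,0,0,0],[0.35,3.56,-0.3,0,0,0],[0.35,3.56,-0.3,0,0,0],[0.35,3.56,-0.3,0,0,0],[0.35,3.56,-0.3,0,0,0],[0.35,3.56,-0.3,0,0,0],[0.35,3.56,-0.3,0,0,0],[0.35,3.56,-0.3,0,0,0],[0.35,3.56,-0.3,0,0,0]]], "hand": 1}}

```text
time: 18.35
eef_pos: [0.4713, -0.0109, 0.1561]
tcp_rot: [1.0, -0.022, -0.002, -0.0]
contact_force: [1.2, 0.5, 0.5]
opening: 1.0
```

Call:
{"fn": "arm_command", "kwargs": {"commands": [[[0,0,0,0,0,0],[0,0,0,0,0,0],[0,0,0,0,0,0]]]}}

```text
time: 18.6
eef_pos: [0.4718, -0.009, 0.1564]
tcp_rot: [1.0, -0.022, -0.002, -0.001]
contact_force: [-0.9, 0.1, -0.4]
opening: 0.999
```

```bash
python3 st.py w8
```

```text
t 18.60 pos [471.8  -9.  156.4] yaw -2.52 tilt 0.19 f [-0.9  0.1 -0.4] op 0.999
```

View pics/w8.png

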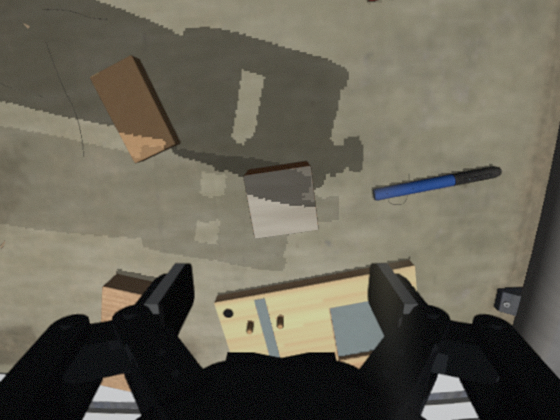

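The piece's top face is at about (246,175), (311,168), (318,230), (256,238). The blue marker runs from (375,194) to (500,172), and the recess is partly visible at (360,330).

Run:
```python
from h import *
im,c=load('w8')
hsv=cv2.cvtColor(im,cv2.COLOR_RGB2HSV); H,S,V=[hsv[...,i].astype(int) for i in range(3)]
w=pix2w(c,[(246,175),(311,168),(318,230),(256,238)],.04)[:,:2]*1000
print(w.round(1).tolist(),w.mean(0))
for i in range(4):
    d=w[(i+1)%4]-w[i]; print(np.hypot(*d).round(1),np.degrees(np.arctan2(d[1],d[0])).round(1))
k=max(cv2.findContours(((H>100)&(H<130)&(S>110)).astype(np.uint8),0,1)[0],key=cv2.contourArea); print('blue barrel',cv2.minAreaRect((pix2w(c,k,.006)[:,:2]*1000).astype(np.float32)))
print('ends',pix2w(c,[(375,194),(500,172)],.006)*1000)
bx=[]
```

```text
[[442.2, 21.6], [499.0, 25.2], [504.6, -32.2], [447.0, -37.6]] [473.17828875  -5.75312733]
56.9 3.7
57.6 -84.5
57.9 -174.6
59.4 94.6
blue barrel ((606.8883056640625, -2.435832977294922), (82.48255920410156, 11.82729721069336), 8.779865264892578)
ends [[566.33934888  -8.59368874   6.        ]
 [694.73673962   9.34607699   6.        ]]
```

Call:
{"fn": "arm_command", "kwargs": {"commands": [[[0.13,-0.32,0,0,0,0],[0,0,0,0,0,-7],[0,0,3,0,0,0],[0,0,3.5,0,0,0],[0,0,3,0,0,0],[0,0,2.5,0,0,0],[0,0,1.2,0,0,0],[0,0,0.6,0,0,0],[0,0,0,0,0,0],[0,0,0,0,0,0]]]}}

```text
time: 19.48
eef_pos: [0.4747, -0.0056, 0.0204]
tcp_rot: [0.999, 0.04, 0.0, 0.0]
contact_force: [-0.1, -0.2, 1.4]
opening: 1.001
```

Call:
{"fn": "arm_command", "kwargs": {"commands": [[[0,0,0,0,0,0],[0,0,0,0,0,0],[0,0,0,0,0,0],[0,0,0,0,0,0],[0,0,0,0,0,0],[0,0,0,0,0,0]]], "hand": 0.3, "squeeze": 50}}

```text
time: 19.98
eef_pos: [0.4758, -0.0066, 0.0217]
tcp_rot: [0.999, 0.039, 0.002, 0.0]
contact_force: [-0.0, 0.7, 5.8]
opening: 0.692
```

Call:
{"fn": "arm_command", "kwargs": {"commands": [[[0,0,-1,0,0,0],[0,0,-3,0,0,0],[0,0,-3,0,0,-5],[0,0,-1,0,0,0],[1.19,3.4,0,0,0,0],[1.19,3.4,0,0,0,0],[1.19,3.4,0,0,0,0],[1.19,3.4,0,0,0,0],[1.19,3.4,0,0,0,0],[0,0,0,0,0,0]]]}}

```text
time: 20.82
eef_pos: [0.5636, -0.1698, 0.1004]
tcp_rot: [0.997, 0.08, 0.002, 0.002]
contact_force: [-0.5, 0.3, -0.2]
opening: 0.684
```

Call:
{"fn": "arm_command", "kwargs": {"commands": [[[0,0,0,0,0,0],[0,0,0,0,0,0]]]}}

```text
time: 20.98
eef_pos: [0.56, -0.1637, 0.099]
tcp_rot: [0.997, 0.082, -0.001, -0.001]
contact_force: [-0.4, 0.1, -1.5]
opening: 0.688
```

```bash
python3 st.py w9
python3 - <<'E'
from h import *
shot('top','top3')
im,c=load('top0')
# fit recess edges from initial top view
hsv=cv2.cvtColor(im,cv2.COLOR_RGB2HSV); S=hsv[...,1].astype(int); m=(S<60).astype(np.uint8); z=np.zeros_like(m); z[157:207,381:431]=m[157:207,381:431]
k=max(cv2.findContours(z,0,1)[0],key=cv2.contourArea); print(cv2.minAreaRect((pix2w(c,k,.0115)[:,:2]*1000).astype(np.float32)),k.reshape(-1,2).mean(0))
cs=cv2.findContours(cv2.morphologyEx(((S>75)&(hsv[...,2]>130)).astype(np.uint8),3,np.ones((3,3))),0,1)[0]
k=[k for k in cs if 2000<cv2.contourArea(k) and k[:,0,0].mean()>350]; k=np.vstack(k)
print('board',cv2.minAreaRect((pix2w(c,k,.015)[:,:2]*1000).astype(np.float32)))
E
```

```text
t 20.98 pos [ 560.  -163.7   99. ] yaw 9.43 tilt 0.15 f [-0.4  0.1 -1.5] op 0.688
((561.177001953125, -163.11215209960938), (74.61251831054688, 74.4637222290039), 9.297882080078125) [402.768 181.216]Traceback (most recent call last):
  File "<stdin>", line 8, in <module>
    return _nx.concatenate(arrs, 0, dtype=dtype, casting=casting)
           ~~~~~~~~~~~~~~~^^^^^^^^^^^^^^^^^^^^^^^^^^^^^^^^^^^^^^^
ValueError: need at least one array to concatenate
```

View pics/w9.png

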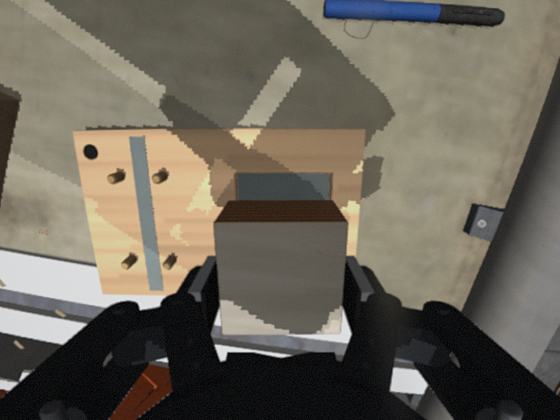

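Wrist view: the piece is held squarely over the recess, whose far rim runs (236,172)-(332,172). The stripe runs (137,137)-(155,290).

Run:
```python
from h import *
im,c=load('w9')
w=pix2w(c,[(235.5,172),(332.5,172)],.015)[:,:2]*1000; d=w[1]-w[0]; L=np.hypot(*d); d/=L
n=np.array([d[1],-d[0]]); print('rim',w.round(1).tolist(),L,np.degrees(np.arctan2(d[1],d[0])),'centre',w.mean(0)+37*n)
w=pix2w(c,[(137.5,137),(155,290)],.015)[:,:2]*1000;print('stripe',w.round(1).tolist(),w.mean(0),np.degrees(np.arctan2(*(w[1]-w[0])[::-1])))
he=np.array(imaging.camera_params('wrist')['hand_eye']);ct=(c[0],c[1],he)
for y in(-.030,.030): print(w2pix(ct,[[-.03,y,-.02],[.03,y,-.02]]).round().tolist())
```

```text
rim [[519.5, -132.8], [592.5, -120.6]] 73.9977668656464 9.466414305689009 centre [ 562.09121317 -163.22076981]
stripe [[443.2, -118.3], [462.2, -246.6]] [ 452.66184307 -182.46273646] -81.56486109395783
[[212.0, 225.0], [350.0, 225.0]]
[[221.0, 339.0], [341.0, 339.0]]
```

Call:
{"fn": "arm_command", "kwargs": {"commands": [[[0.2,0,1,0,0,0],[0,0,2,0,0,0],[0,0,2,0,0,0],[0,0,1,0,0,0],[0,0,0.5,0,0,0],[0,0,0.2,0,0,0],[0,0,0.1,0,0,0],[0,0,0,0,0,0],[0,0,0,0,0,0]]]}}

```text
time: 21.83
eef_pos: [0.5638, -0.1642, 0.0331]
tcp_rot: [0.997, 0.083, 0.001, 0.001]
contact_force: [-0.6, 0.3, -0.5]
opening: 0.688
```

Call:
{"fn": "arm_command", "kwargs": {"commands": [[[0,0,0.25,0,0,0],[0,0,0.15,0,0,0],[0,0,0.1,0,0,0],[0,0,0,0,0,0]]]}}

```text
time: 22.17
eef_pos: [0.5639, -0.1643, 0.0297]
tcp_rot: [0.997, 0.083, 0.0, 0.0]
contact_force: [-4.6, 1.5, 9.4]
opening: 0.691
```

Call:
{"fn": "arm_command", "kwargs": {"commands": [[[0,0,0,0,0,0],[0,0,0,0,0,0],[0,0,0,0,0,0],[0,0,-0.5,0,0,0],[0,0,-2.5,0,0,0],[0,0,-3.5,0,0,0],[0,0,-3.5,0,0,-6.8],[0,0,-1,0,0,-6.8],[0,0,0,0,0,-6.8],[0,0,0,0,0,-6.8]]], "hand": 1}}

```text
time: 23.0
eef_pos: [0.564, -0.1643, 0.1392]
tcp_rot: [0.948, 0.318, 0.001, 0.001]
contact_force: [-0.2, -0.6, 0.3]
opening: 1.0
```

Call:
{"fn": "arm_command", "kwargs": {"commands": [[[0,0,0,0,0,-6.9],[0,0,0,0,0,-6.9],[0,0,0,0,0,-6.9],[0,0,0,0,0,-6.9],[0,0,0,0,0,-6.9],[0,0,0,0,0,-6.9],[0,0,0,0,0,-6.9],[0,0,0,0,0,-6.9],[0,0,0,0,0,-6.8],[3.1,1.8,0,0,0,0]]], "hand": 0.5}}

```text
time: 23.83
eef_pos: [0.5754, -0.1343, 0.1372]
tcp_rot: [0.651, 0.759, -0.001, 0.001]
contact_force: [1.7, -0.5, 0.3]
opening: 0.498
```

Call:
{"fn": "arm_command", "kwargs": {"commands": [[[3.1,1.8,0,0,0,0],[3.1,1.8,0,0,0,0],[3.1,1.8,0,0,0,0],[2.95,1.8,0,0,0,0],[0,0,0,0,0,0],[0,0,0,0,0,0],[0,0,0,0,0,0]]]}}

```text
time: 24.42
eef_pos: [0.6284, 0.0013, 0.1368]
tcp_rot: [0.651, 0.759, -0.0, -0.0]
contact_force: [0.2, -0.4, 0.3]
opening: 0.5
```

```bash
python3 st.py w10
python3 - <<'E'
from h import *
im,c=load('w10')
hsv=cv2.cvtColor(im,cv2.COLOR_RGB2HSV); H,S,V=[hsv[...,i].astype(int) for i in range(3)]
k=max(cv2.findContours(((H>100)&(H<130)&(S>110)).astype(np.uint8),0,1)[0],key=cv2.contourArea); print('blue barrel',cv2.minAreaRect((pix2w(c,k,.006)[:,:2]*1000).astype(np.float32)))
E
```

```text
t 24.42 pos [628.4   1.3 136.8] yaw 98.75 tilt 0.05 f [ 0.2 -0.4  0.3] op 0.500
blue barrel ((605.4916381835938, -2.346695899963379), (82.3160629272461, 10.758087158203125), 8.453906059265137)
```

View pics/w10.png

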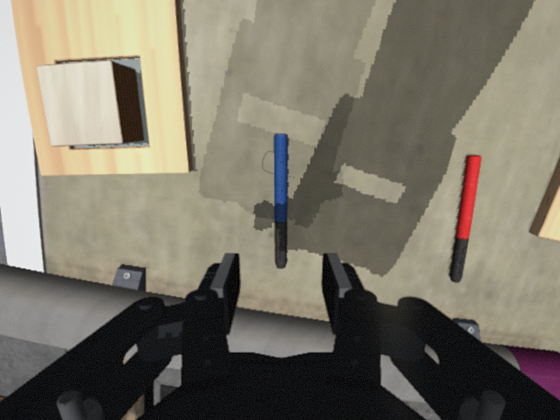

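The piece sits in the recess. The blue marker is aligned under the tool, between (281,135) and (281,266).

Call:
{"fn": "arm_command", "kwargs": {"commands": [[[0,0,3.2,0,0,0],[0,0,3.5,0,0,0],[0,0,3,0,0,0],[0,0,2.2,0,0,0],[0,0,0.9,0,0,0],[0,0,0.5,0,0,0],[0,0,0,0,0,0],[0,0,0,0,0,0]]]}}

```text
time: 25.13
eef_pos: [0.6299, 0.0007, 0.0056]
tcp_rot: [0.652, 0.759, 0.001, 0.001]
contact_force: [-0.4, -0.4, -0.2]
opening: 0.498
```

Call:
{"fn": "arm_command", "kwargs": {"commands": [[[0,0,0,0,0,0],[0,0,0,0,0,0],[0,0,0,0,0,0],[0,0,0,0,0,0],[0,0,0,0,0,0],[0,0,0,0,0,0]]], "hand": 0, "squeeze": 40}}

```text
time: 25.63
eef_pos: [0.6301, 0.0013, 0.0059]
tcp_rot: [0.651, 0.759, 0.001, 0.001]
contact_force: [-0.7, -0.3, 6.1]
opening: 0.13
```

Call:
{"fn": "arm_command", "kwargs": {"commands": [[[0,0,-1,0,0,0],[0,0,-3,0,0,0],[0,0,-3.5,0,0,0],[0,0,-2.5,0,0,6.8],[0,0,0,0,0,6.9],[0,0,0,0,0,6.9],[0,0,0,0,0,6.9],[0,0,0,0,0,6.9],[0,0,0,0,0,6.9],[0,0,0,0,0,6.9]]]}}

```text
time: 26.47
eef_pos: [0.6283, 0.0017, 0.1041]
tcp_rot: [0.906, 0.424, -0.0, -0.0]
contact_force: [0.6, -0.5, 0.0]
opening: 0.125
```

Call:
{"fn": "arm_command", "kwargs": {"commands": [[[0,0,0,0,0,6.9],[0,0,0,0,0,6.9],[0,0,0,0,0,6.9],[0,0,0,0,0,6.9],[0,0,0,0,0,6.9],[0,0,0,0,0,6.8],[-2.92,2.17,0,0,0,0],[-2.92,2.17,0,0,0,0],[-2.92,2.17,0,0,0,0],[-2.92,2.17,0,0,0,0]]]}}

```text
time: 27.3
eef_pos: [0.5259, -0.1033, 0.104]
tcp_rot: [0.997, 0.081, -0.0, -0.0]
contact_force: [-0.0, -1.5, -0.6]
opening: 0.126
```

Call:
{"fn": "arm_command", "kwargs": {"commands": [[[-2.92,2.17,0,0,0,0],[-2.92,2.17,0,0,0,0],[-2.92,2.17,0,0,0,0],[0,0,0,0,0,0],[0,0,0,0,0,0],[0,0,0,0,0,0]]]}}

```text
time: 27.8
eef_pos: [0.4514, -0.1811, 0.1043]
tcp_rot: [0.997, 0.08, 0.0, -0.0]
contact_force: [0.8, -0.4, -0.1]
opening: 0.125
```

```bash
python3 st.py w11; python3 st.py
```

```text
t 27.80 pos [ 451.4 -181.1  104.3] yaw 9.18 tilt 0.03 f [ 0.8 -0.4 -0.1] op 0.125
t 27.85 pos [ 451.8 -180.7  104.3] yaw 9.25 tilt 0.03 f [-0.2 -0.9  0.4] op 0.126
```

View pics/w11.png

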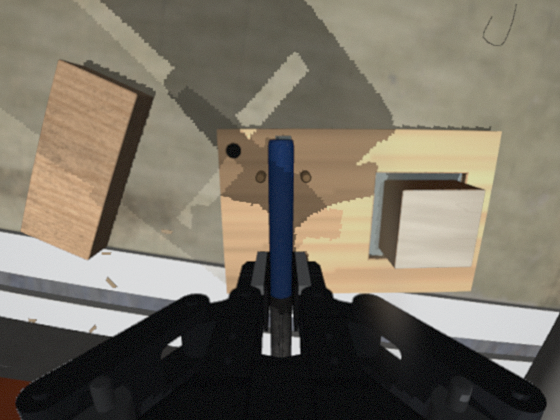

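Run:
```python
from h import *
im,c=load('w11')
w=pix2w(c,[(261,176),(305.5,176)],.029)[:,:2]*1000; y=np.array([-.162,.987]); print(w, w.mean(0)-35*y)
print('piece top',(pix2w(c,[(386,186),(484,190),(476,266),(398,267)],.048)*1000).round(1).tolist())
```

```text
[[ 431.25354214 -148.56432576]
 [ 463.55886741 -143.33839549]] [ 453.07620477 -180.49636063]
piece top [[517.0, -138.2, 48.0], [587.0, -129.4, 48.0], [601.8, -186.4, 48.0], [542.0, -196.1, 48.0]]
```

Call:
{"fn": "arm_command", "kwargs": {"commands": [[[0.11,0.1,1,0,0,0],[0,0,2.5,0,0,0],[0,0,2.5,0,0,0],[0,0,1.2,0,0,0],[0,0,0.6,0,0,0],[0,0,0.2,0,0,0],[0,0,0,0,0,0],[0,0,0,0,0,0]]]}}

```text
time: 28.52
eef_pos: [0.4535, -0.1821, 0.0247]
tcp_rot: [0.997, 0.081, 0.001, 0.0]
contact_force: [0.6, 1.2, -0.7]
opening: 0.13
```

Call:
{"fn": "arm_command", "kwargs": {"commands": [[[0,0,0.25,0,0,0],[0,0,0.15,0,0,0],[0,0,0.05,0,0,0],[0,0,0,0,0,0]]]}}

```text
time: 28.85
eef_pos: [0.4534, -0.1824, 0.0209]
tcp_rot: [0.997, 0.08, 0.001, 0.0]
contact_force: [-1.0, 1.2, 4.2]
opening: 0.127
```

Call:
{"fn": "arm_command", "kwargs": {"commands": [[[0,0,0,0,0,0],[0,0,0,0,0,0],[0,0,0,0,0,0],[0,0,-0.5,0,0,0],[0,0,-2,0,0,0],[0,0,-3.5,0,0,0],[0,0,-3.5,0,0,0],[0,0,-3.5,0,0,0],[0,0,0,0,0,0],[0,0,0,0,0,0]]], "hand": 0.5}}

```text
time: 29.68
eef_pos: [0.4541, -0.183, 0.1527]
tcp_rot: [0.997, 0.08, 0.003, 0.002]
contact_force: [-0.7, 0.5, -0.5]
opening: 0.502
```

```bash
python3 st.py w12
python3 - <<'E'
from h import *
shot('top','top4'); im,c=load('w12')
hsv=cv2.cvtColor(im,cv2.COLOR_RGB2HSV); H,S,V=[hsv[...,i].astype(int) for i in range(3)]
k=max(cv2.findContours(((H>100)&(H<130)&(S>110)).astype(np.uint8),0,1)[0],key=cv2.contourArea); print('blue barrel',cv2.minAreaRect((pix2w(c,k,.021)[:,:2]*1000).astype(np.float32)))
t,_=load('top4')
o=np.zeros((420,760,3),np.uint8); o[:,:480]=cv2.resize(im[:,:,::-1],(480,360))[:360].__class__ and np.vstack([cv2.resize(im[:,:,::-1],(480,360)),np.zeros((60,480,3),np.uint8)]); o[:210,480:]=cv2.resize(t[:,:,::-1],(280,210)); o[210:,480:]=cv2.resize(t[140:280,120:307,::-1],(280,210)); cv2.imwrite('pics/c12.png',o)
E
```

```text
t 29.68 pos [ 454.1 -183.   152.7] yaw 9.22 tilt 0.38 f [-0.7  0.5 -0.5] op 0.502
blue barrel ((449.5840148925781, -158.98362731933594), (10.45104694366455, 82.23282623291016), 8.867310523986816)
```

Run:
```python
from h import *
for f in('top0','top4'):
    im,c=load(f); hsv=cv2.cvtColor(im,cv2.COLOR_RGB2HSV); H,S,V=[hsv[...,i].astype(int) for i in range(3)]
    for n,m,z in(('red',((H<8)|(H>172))&(S>90),.006),('blue',(H>100)&(H<130)&(S>90),.006),('dark',(V<80)&(S<90),.055)):
        z0=np.zeros(m.shape,np.uint8); z0[120:270,130:450]=m[120:270,130:450]
        for k in cv2.findContours(z0,0,1)[0]:
            if 60<cv2.contourArea(k)<1500: r=cv2.minAreaRect((pix2w(c,k,z)[:,:2]*1000).astype(np.float32)); print(f,n,k.reshape(-1,2).mean(0).round(),np.round(r[0],1),np.round(r[1],1),round(r[2],1))
```

```text
top0 red [248. 252.] [414.8 175.4] [45.4 12.9] 89.1
top0 red [247. 170.] [596.  178.5] [82.8 11.8] 10.4
top0 blue [328. 164.] [605.7  -2.2] [77.8  9.2] 9.0
top0 dark [284. 154.] [615.7  96.1] [37.9 42.5] 76.8
top0 dark [242. 142.] [643.1 184.9] [41.9  9.7] 10.2
top0 dark [323. 137.] [652.   12.3] [46.6 11.3] 8.9
top4 red [146. 233.] [457.5 398.4] [48.2 11. ] 2.0
top4 red [247. 170.] [596.  178.4] [82.8 11.9] 10.5
top4 dark [405. 231.] [ 445.4 -150.7] [10.4 37.2] 8.4
top4 dark [440. 226.] [ 465.4 -215.6] [ 51.2 197.3] 85.5
top4 dark [391. 183.] [ 549.4 -126.4] [56.6 11.9] 16.2
```

```bash
python3 -c "
from h import *
print(ctrl.sign_off())"
```

```text
the job is handed in; nothing more can be done
None
```

I placed all five parts on their boards and handed the job in at about 29.7 s of the 115 s. The gripper was lifted clear and open, and the sign-off gives no verdict.

| Part | Last check after release |
|---|---|
| Arbor flange | Flat on the blade board, about 1 mm from the dowel axis |
| Arbor nut | On the flange, about 1 mm from the dowel axis |
| Locking pin | In the channel; T-grip under 1 mm from its ideal spot |
| Test piece | In the recess, pale face up, about 2.5 mm from centre |
| Blue marker | In its channel, within about 1 mm across and along |
| Red marker | Within 0.1 mm of its start position |

- **Picture limit:** The final combined picture was not shown because the 16-picture limit was reached. The blue and red marker results are therefore from computed measurements only.
- **Nut not rechecked:** The last overhead colour mask did not pick out the dark nut. Its result rests on the close-up taken after it was released, and nothing touched it afterwards.

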